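# Couple the drip tray and hang the cups to drain

## Task

Get the cup drainer ready and load it: push its drip tray fully home, then turn the blue bayonet ring in the tray a quarter turn clockwise until it clicks locked. After that hang the blue and the white tumbler mouth-down on the two sloping pegs, one on each (either way round), so that they sit right down on the pegs and drain. Leave the other things on the shelf where they are.

Things in the scene. Friction and masses are not known exactly. Their poses are not given: they have to be found in the camera images.
- drainer: fixed grey cup drainer, 270 mm wide (y) and about 270 mm deep (x). Origin on the shelf under its middle; its +x points from the open front (robot's side, where the tray slides out) to the rear beam, +y to its left. The rear beam (40 x 260 mm, top 70 mm above the shelf) has its middle at x = +130 mm and carries the two pegs; side rails 24 mm high at y = +-127 mm.
- tray (a joint): slide of the aluminium drip tray (220 mm deep, 236 mm wide, rim 30 mm above the shelf) in the drainer, in m: 0 = fully home, up to 0.09 = pulled out along the drainer's -x. Starts 45 to 85 mm out. Drags with about 3 N and stays where it is left; hard stop at 0. At home the tray's front edge is at drainer x = -120 mm.
- ring (a joint): turn of the bayonet ring in rad: 0 = open (the start), 1.571 = locked, hard stops at both; grows clockwise seen from above. An over-centre catch (up to 0.2 N m) pushes it back to open if let go before about 0.9 rad, and past about 1.1 rad snaps it to 1.571 by itself (the click) and holds it there.
- ring_centre (a point): centre of the underside of the blue bayonet ring, on its axis, 12 mm above the shelf. The ring is 96 mm across, its top 26 mm above the shelf; it lies in the tray and travels with it. With the tray home its axis is at drainer x = -52 mm, y = 0.
- ring_grip (a point): centre of the ring's grip bar, on the ring's axis, 52 mm above the shelf. Bar 84 mm long, 14 mm wide, 42 to 62 mm above the shelf, open underneath but for a post near each end. Its x axis runs along the bar towards the white-marked end, z up. At joint 0 the bar lies along the drainer's x (red mark on the tray); locked, along the drainer's y, between the green marks.
- peg_left_tip (a point): centre of the 16 mm orange ball at the tip of the left peg: drainer x = +60 mm, y = +75 mm, 173 mm up. The peg is a 12 mm black rod, 130 mm long, rising from the rear beam (x = +125 mm, 60 mm up) and leaning 30 degrees from vertical to the drainer's -x. A tumbler hangs with the inside of its foot on the ball and, let go, sags about 15 degrees until its wall leans on the rod.
- peg_right_tip (a point): the same for the right peg (drainer y = -75 mm).
- cup_blue: blue ceramic tumbler standing mouth-down, 100 mm tall, tapering from 72 mm across at the mouth to 54 mm at the closed foot, which is on top; wall 4 mm, foot 6 mm thick, about 200 g. Origin at the centre of the mouth (on the shelf at the start), +z towards the foot, so z up = mouth-down. May stand in any of four spots beside the drainer
- cup_white: white ceramic tumbler standing mouth-down, 100 mm tall, tapering from 72 mm across at the mouth to 54 mm at the closed foot, which is on top; wall 4 mm, foot 6 mm thick, about 200 g. Origin at the centre of the mouth (on the shelf at the start), +z towards the foot, so z up = mouth-down. May stand in any of four spots beside the drainer
- cup_blue_seat (a point): centre of the inside of the blue tumbler's foot, 94 mm from its mouth along its +z
- cup_white_seat (a point): centre of the inside of the white tumbler's foot, 94 mm from its mouth along its +z
- jar: bystander: glass jar with steel cap, 76 mm across, 120 mm tall, in one of the four spots; origin under its centre
- mug: bystander: terracotta-coloured mug with a handle, upright, 80 mm across, 90 mm tall, in one of the four spots; origin under its centre
- spoon_rest: bystander: round white ceramic spoon rest, 120 mm across, 22 mm high, far left; origin under its centre
- soap: bystander: green soap bottle, 64 mm across, 170 mm tall, far left; origin under its centre
- spatula: bystander: wooden spatula, 260 mm long, lying far right; x along it
- ladle: bystander: aluminium ladle, 280 mm long, lying far right; x along it
Mind the look-alikes: they are no part of the job. What is shaped like the cup_blue but green is not meant.

How it is judged (in metres and radians):
On the way, in this order (a step that is already met when the one before it is completed fails the run):
1. the drip tray is fully home while the ring is still open (value of joint tray below 0.006 m and value of joint ring below 0.9 rad), for 0.1 s.
2. the ring is turned until it is locked, the tray still home (value of joint tray below 0.006 m and value of joint ring above 1.48 rad), for 0.2 s.
3. one tumbler hangs mouth-down on a peg, let go (((distance between cup_blue_seat and peg_left_tip below 0.032 m and angle between cup_blue's own z axis and vertical below 0.8 rad and contact force between cup_blue and the fingers below 0.3 N and linear speed of cup_blue below 0.03 m/s) or (distance between cup_blue_seat and peg_right_tip below 0.032 m and angle between cup_blue's own z axis and vertical below 0.8 rad and contact force between cup_blue and the fingers below 0.3 N and linear speed of cup_blue below 0.03 m/s) or (distance between cup_white_seat and peg_left_tip below 0.032 m and angle between cup_white's own z axis and vertical below 0.8 rad and contact force between cup_white and the fingers below 0.3 N and linear speed of cup_white below 0.03 m/s) or (distance between cup_white_seat and peg_right_tip below 0.032 m and angle between cup_white's own z axis and vertical below 0.8 rad and contact force between cup_white and the fingers below 0.3 N and linear speed of cup_white below 0.03 m/s))), for 0.2 s.
4. both tumblers hang mouth-down, one on each peg, let go ((((distance between cup_blue_seat and peg_left_tip below 0.032 m and angle between cup_blue's own z axis and vertical below 0.8 rad and contact force between cup_blue and the fingers below 0.3 N and linear speed of cup_blue below 0.03 m/s) and (distance between cup_white_seat and peg_right_tip below 0.032 m and angle between cup_white's own z axis and vertical below 0.8 rad and contact force between cup_white and the fingers below 0.3 N and linear speed of cup_white below 0.03 m/s)) or ((distance between cup_blue_seat and peg_right_tip below 0.032 m and angle between cup_blue's own z axis and vertical below 0.8 rad and contact force between cup_blue and the fingers below 0.3 N and linear speed of cup_blue below 0.03 m/s) and (distance between cup_white_seat and peg_left_tip below 0.032 m and angle between cup_white's own z axis and vertical below 0.8 rad and contact force between cup_white and the fingers below 0.3 N and linear speed of cup_white below 0.03 m/s)))), for 0.2 s.
At the end, for the whole second after the job is handed in: The tray is within 6 mm of fully home, the ring is locked (beyond 1.48 of 1.571 rad), and each peg carries one tumbler, mouth-down (its axis within 0.8 rad of vertical), the inside of its foot centre within 32 mm of the peg's ball, let go and at rest (all of step 2 and (((distance between cup_blue_seat and peg_left_tip below 0.032 m and angle between cup_blue's own z axis and vertical below 0.8 rad and contact force between cup_blue and the fingers below 0.3 N and linear speed of cup_blue below 0.03 m/s) and (distance between cup_white_seat and peg_right_tip below 0.032 m and angle between cup_white's own z axis and vertical below 0.8 rad and contact force between cup_white and the fingers below 0.3 N and linear speed of cup_white below 0.03 m/s)) or ((distance between cup_blue_seat and peg_right_tip below 0.032 m and angle between cup_blue's own z axis and vertical below 0.8 rad and contact force between cup_blue and the fingers below 0.3 N and linear speed of cup_blue below 0.03 m/s) and (distance between cup_white_seat and peg_left_tip below 0.032 m and angle between cup_white's own z axis and vertical below 0.8 rad and contact force between cup_white and the fingers below 0.3 N and linear speed of cup_white below 0.03 m/s)))); the robot touches nothing.
It fails at once if another thing on the shelf (jar, mug, spoon rest, soap, spatula, ladle) is moved more than 40 mm (distance of any of jar, mug, spoon_rest, soap, spatula, ladle from where it was at the start of the episode above 0.04 m).
It fails at once if a tumbler is tipped over (more than 1.2 rad from upright mouth-down) (angle between any of cup_blue, cup_white's own z axis and vertical above 1.2 rad).
It also fails if it takes over 67 s, if anything falls off the work surface, if the arm or the gripper's body presses on something with over 40 N, if the wrist force passes 120 N, or if a joint passes its speed limit or range.

## Robot

A 6-joint arm with a two-finger parallel gripper is mounted at the origin on the work surface. World frame = base frame: x ahead of the robot, y to its left, z up, the work surface at z = 0. Lengths are in m, angles in degrees, forces in N, time in s.
With the tool pointing down it reaches from about 0.25 to 0.8 m from the base axis. Payload 8.5 kg.
Tool frame: the origin (TCP) lies between the finger pads; the fingertips stand 19 mm ahead of it and the grasp point (between the pads) is the TCP; y points along the fingers, z is the direction in which the jaws open and shut, and the axes are right-handed (so a half turn about y gives the same grasp; the last joint's range is limited). The gripper opens to 85 mm and grips with 20 to 120 N. Pads are 22 mm wide; open, the fingers measure 114 mm over their backs; the gripper's body (76 mm by 85 mm) begins 54 mm behind the grasp point. The pads swing forward as they close: fully open they stand 13 mm farther back than shut.
Start: joints at [-74.599, 13.648, -0.773, 75.585, 0, 90], TCP at [0.139, -0.506, 0.225] pointing down, gripper open.
Joint ranges: [-152.45, 152.45], [-59.26, 108.67], [-65.41, 83.53], [-104.44, 129.93], [-82.83, 76.93], [-180, 180]. Speed limits (degrees/s): [127.2, 127.2, 159.86, 180, 180, 180].

## Interface

Orientations are given as [roll, pitch, yaw] about the fixed x, y, z axes, in that order (R = Rz(yaw) Ry(pitch) Rx(roll)).
In Python, from station import status, capture, order gives the robot as it stands.
- The arm moves only by the tool jog_arm, never from a script. Its argument "commands" is a list of rows, each an object with "dp": the shift along the tool's x, y, z in m, a list of three; "turn": the turn, a rotation vector about the tool's x, y, z in degrees, a list of three; "claw": the finger opening in m, from 0 to 0.0854. In form: [{"dp": [tx, ty, tz], "turn": [ax, ay, az], "claw": claw}, ...]. A call has 1 to 12 rows; each row is the pose to reach, as a shift and turn from the pose measured when the call began, along the tool's axes at that moment; what a row does not reach only later rows make up. A row lasts 1/12 s, in which the tool goes at most 41.7 mm and 7.16 degrees, less where a joint would pass 70% of its speed; a pose out of reach is approached as far as the arm can. A call with a gripper value outside its range is refused whole. The fingers move at their own pace and stop on an object; "squeeze" is the grip in N (left out, the last holds). Time passes only in rows, so rows that repeat a pose let the fingers close. It gives the time, the measured TCP pose, the force and the opening at its end, in the units of the state.
- status.observe(): the state, without advancing time (a new reading comes with each control period).
- capture(name): name is "side" or "top" or "wrist"; returns a dict with "color" (420x560x3 uint8, red, green, blue), "K" (3x3 intrinsics, pixels), "R" (3x3) and "t" (3): a world point X has camera coordinates R X + t; the wrist camera has in their place "tool_from_camera" (4x4, takes a point from camera to tool coordinates, whose origin is the TCP and whose axes are the tool frame's). Camera axes: x right, y down, z forward; pixel columns grow to the right and rows downward; lengths in m; the calibration is good to about 2 mm. A picture is of the moment at which its call begins: read the wrist's pose just before it. There is no depth.
- order.close_job(): hands the job in, once; it reports no verdict.
The state is a dict: "time_s": time; "qpos": joint angles; "joint_vel": joint speeds; "effort": joint torques, N m; "position": TCP position; "ee_rot": TCP orientation; "wrist_force": force on the tool from outside, world axes, zero at the start; "ft_torque": the same for the moment, N m; "width": finger opening in m.
Only numpy, scipy, OpenCV 4.12 (cv2) and the standard library are available. Lean on these libraries where they do the work, as an engineer would, in place of code of your own. Each camera call takes 0.05 s, during which the arm holds its last target.

## Working session

There is one attempt and no reset: what is moved stays moved. The work goes in short steps, Python scripts to look and compute and a tool call to move; the robot and the scene stay as the last step left them, time stands still between calls to the robot, and variables do not carry over. Pictures are saved under pics/ and viewed, and the job is handed in when it is done.

Besides the shell and the picture viewer there is one more tool, called after ">>>" in YAML: its name, and indented under it one key for each argument. jog_arm: Moves the arm, as the interface text tells. Its arguments: {"type":"object","properties":{"commands":{"type":"array","items":{"type":"object","properties":{"dp":{"type":"array","items":{"type":"number"}},"turn":{"type":"array","items":{"type":"number"}},"claw":{"type":"number"}}}},"squeeze":{"type":"number"}},"required":["commands"]}

```bash
ls; mkdir -p pics; python3 - <<'E'
from station import status, capture, order
import cv2,pickle
print(status.observe())
d={}
for n in ("side","top"):
    c=capture(n); d[n]=c
    cv2.imwrite(f"pics/{n}0.png",c["color"][:,:,::-1])
    print(n,c["K"],c["R"],c["t"])
pickle.dump(d,open("c0.pkl","wb"))
print(status.observe()["time_s"])
E
```

```text
pics
{'time_s': 0.0, 'qpos': array([-7.45993149e+01,  1.36821508e+01, -8.17642643e-01,  7.55854154e+01,
        8.10003056e-05,  8.99994533e+01]), 'joint_vel': array([ 0.07484043,  0.01077113,  0.03991196,  0.01624873, -0.00160751,
       -0.0655016 ]), 'effort': array([ 1.16700212e-03, -5.38781047e+01,  3.46433794e+01,  1.87503593e-02,
        1.28716933e-04,  3.20797972e-05]), 'position': array([ 0.13930682, -0.50572493,  0.22466196]), 'ee_rot': array([-9.00852089e+01,  8.18131921e-05, -1.64598768e+02]), 'wrist_force': array([ 0.61102804,  0.23540811, -0.17961306]), 'ft_torque': array([-0.0234216 ,  0.00946421,  0.00011804]), 'width': 0.0855878807708298}
side [[392.57550472   0.         282.37867323]
 [  0.         392.57550472 207.12942689]
 [  0.           0.           1.        ]] [[ 0.89378578  0.44818308 -0.01670045]
 [ 0.26216023 -0.55229889 -0.79135198]
 [-0.36389421  0.70292095 -0.61113267]] [-0.49102392 -0.06697423  1.62416969]
top [[457.69559478   0.         275.27707493]
 [  0.         457.69559478 218.60568568]
 [  0.           0.           1.        ]] [[ 0.02418291 -0.99970682  0.00120902]
 [-0.99347887 -0.02416702 -0.11142568]
 [ 0.11142223  0.00149346 -0.99377203]] [-0.02499308  0.59626587  1.47395605]
0.1
```

View pics/side0.png

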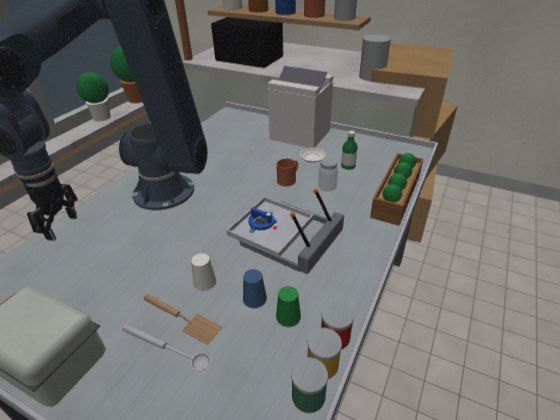

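View pics/top0.png

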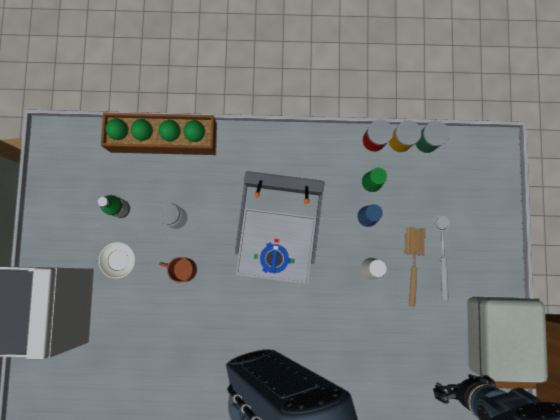

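The side view shows the drainer at about (285,235). The top view has the pegs' orange tips near (257,195) and (307,201), the blue ring at (275,259), the blue cup at (370,215) and the white cup at (375,268). The green decoy is at (374,180). Next I'll measure these.

```bash
cat > h.py <<'E'
import numpy as np, cv2
def ray(c,uv):
    K,R,t=c["K"],np.array(c["R"]),np.array(c["t"])
    d=R.T@np.linalg.solve(K,[uv[0],uv[1],1.]); o=-R.T@t
    return o,d/np.linalg.norm(d)
def onz(c,uv,z):
    o,d=ray(c,uv); return o+d*(z-o[2])/d[2]
def tri(r1,r2):
    (o1,d1),(o2,d2)=r1,r2
    A=np.stack([d1,-d2],1); s=np.linalg.lstsq(A,o2-o1,rcond=None)[0]
    p,q=o1+s[0]*d1,o2+s[1]*d2
    return (p+q)/2,np.linalg.norm(p-q)
def proj(c,X):
    p=c["K"]@(np.array(c["R"])@X+np.array(c["t"])); return p[:2]/p[2]
def blobs(c,lo,hi,amin=6,roi=None):
    h=cv2.cvtColor(c["color"],cv2.COLOR_RGB2HSV)
    m=cv2.inRange(h,np.array(lo),np.array(hi))
    if roi:
        k=np.zeros_like(m);k[roi[1]:roi[3],roi[0]:roi[2]]=255;m&=k
    n,l,s,ce=cv2.connectedComponentsWithStats(m)
    return [(ce[i].round(2),s[i].tolist()) for i in range(1,n) if s[i][4]>=amin],m
E
python3 - <<'E'
import pickle,cv2
from h import *
d=pickle.load(open("c0.pkl","rb"))
T,S=d["top"],d["side"]
print("orange T",blobs(T,(5,150,120),(18,255,255),4,(230,170,330,220))[0])
print("orange S",blobs(S,(5,150,120),(18,255,255),4,(280,180,340,230))[0])
print("red T",blobs(T,(0,150,120),(5,255,255),3,(230,220,330,290))[0],blobs(T,(172,150,120),(180,255,255),3,(230,220,330,290))[0])
print("green T",blobs(T,(45,120,60),(85,255,255),3,(230,220,330,290))[0])
print("blue ring T",blobs(T,(100,150,60),(125,255,255),20,(230,220,330,290))[0])
print("blue cup T",blobs(T,(95,60,30),(125,255,255),20,(340,195,400,235))[0])
im=T["color"][165:295,230:400,::-1]
cv2.imwrite("pics/topz.png",cv2.resize(im,None,fx=4.6,fy=4.6,interpolation=cv2.INTER_CUBIC))
im=S["color"][170:320,180:350,::-1]
cv2.imwrite("pics/sidez.png",cv2.resize(im,None,fx=4,fy=4,interpolation=cv2.INTER_CUBIC))
E
```

```text
orange T [(array([256.5 , 194.29]), [255, 193, 4, 4, 14]), (array([306.29, 200.5 ]), [305, 199, 4, 4, 14])]
orange S [(array([315., 190.]), [314, 189, 3, 3, 7]), (array([291.67, 213.89]), [290, 213, 4, 3, 9])]
red T [(array([276.22, 240.11]), [275, 239, 4, 3, 9])] []
green T [(array([255.11, 255.89]), [254, 254, 3, 4, 9]), (array([292.2, 260.7]), [291, 259, 3, 4, 10])]
blue ring T [(array([273.78, 259.17]), [260, 243, 31, 30, 408])]
blue cup T [(array([369.57, 214.83]), [358, 204, 25, 23, 426])]
```

View pics/topz.png

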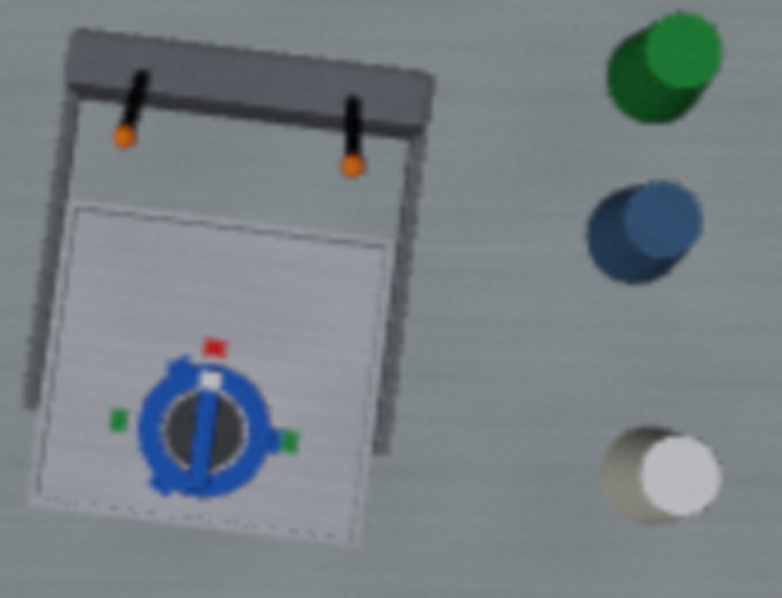

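View pics/sidez.png

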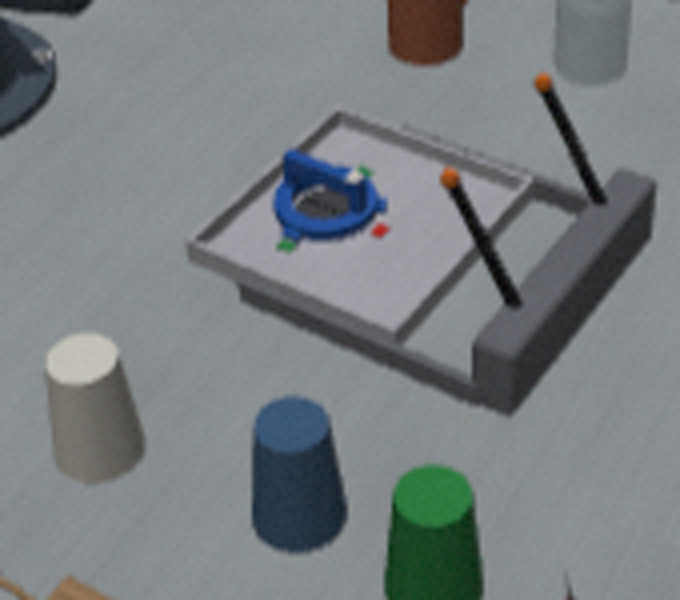

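```bash
python3 - <<'E'
import pickle,cv2
from h import *
d=pickle.load(open("c0.pkl","rb"))
T,S=d["top"],d["side"]
L,e1=tri(ray(T,(256.5,194.29)),ray(S,(315,190)))
R,e2=tri(ray(T,(306.29,200.5)),ray(S,(291.67,213.89)))
print("L",L.round(4),e1,"R",R.round(4),e2, np.linalg.norm(L-R))
Lz,Rz=onz(T,(256.5,194.29),.173),onz(T,(306.29,200.5),.173); print(Lz.round(4),Rz.round(4),onz(S,(315,190),.173).round(4),onz(S,(291.67,213.89),.173).round(4))
def frame(L,R):
    v=(L-R)[:2]; yaw=np.arctan2(v[1],v[0])-np.pi/2
    m=(L+R)[:2]/2; x=np.array([np.cos(yaw),np.sin(yaw)]); return m-x*.06,yaw
o,yaw=frame(Lz,Rz); print("drainer",o.round(4),np.degrees(yaw))
x=np.array([np.cos(yaw),np.sin(yaw)]);y=np.array([-x[1],x[0]])
for n,p,z in [("red",(276.22,240.11),.012),("g1",(255.11,255.89),.012),("g2",(292.2,260.7),.012)]:
    P=onz(T,p,z)[:2]-o; print(n,(P@x).round(4),(P@y).round(4))
g=(onz(T,(255.11,255.89),.012)+onz(T,(292.2,260.7),.012))[:2]/2
print("ring c",g, (g-o)@x,(g-o)@y)
# zoomed tray front edge / beam
for n,p,z in [("trayF-L",(32,505),.03),("trayF-R",(355,545),.03),("trayB-L",(72,207),.03),("trayB-R",(388,242),.03),("beamBL",(75,30),.07),("beamBR",(434,75),.07),("beamFL",(68,85),.07),("beamFR",(425,130),.07)]:
    P=onz(T,(p[0]/4.6+229.6,p[1]/4.6+164.6),z)[:2]-o; print(n,(P@x).round(4),(P@y).round(4))
# cup tops
hsv=cv2.cvtColor(T["color"],cv2.COLOR_RGB2HSV)
for n,roi in (("blue",(355,200,386,232)),("white",(358,255,390,282))):
    a=T["color"][roi[1]:roi[3],roi[0]:roi[2]].astype(int)
    v=a[:,:,2 if n=="blue" else 0]; 
    m=((a[:,:,2]-a[:,:,0]>35)&(a[:,:,2]>105)) if n=="blue" else (v>185)
    ys,xs=np.nonzero(m); uv=((xs.min()+xs.max())/2+roi[0],(ys.min()+ys.max())/2+roi[1])
    print(n,uv,xs.ptp() if hasattr(xs,'ptp') else np.ptp(xs),np.ptp(ys),m.sum(),(xs.mean()+roi[0],ys.mean()+roi[1]),onz(T,(xs.mean()+roi[0],ys.mean()+roi[1]),.1).round(4))
E
```

```text
L [0.6524 0.047  0.1714] 0.002127089320451272 R [ 0.6373 -0.1029  0.172 ] 0.0017377554511628826 0.15066769119236628
[0.6531 0.0474 0.173 ] [ 0.6379 -0.1024  0.173 ] [0.6524 0.0442 0.173 ] [ 0.6371 -0.1045  0.173 ]
drainer [ 0.5858 -0.0214] -5.795139081137971
red -0.0589 0.0001
g1 -0.1195 0.0629
g2 -0.1199 -0.0608
ring c [ 0.46688726 -0.00829174] -0.11967904660503938 0.0010648353524783162
trayF-L -0.187 0.1142
trayF-R -0.1863 -0.1159
trayB-L 0.0274 0.1143
trayB-R 0.0306 -0.1141
beamBL 0.1477 0.1256
beamBR 0.1474 -0.1297
beamFL 0.108 0.1253
beamFR 0.1076 -0.1279
blue (np.float64(374.0), np.float64(212.5)) 16 15 205 (np.float64(373.96585365853656), np.float64(212.2048780487805)) [ 0.6171 -0.3212  0.1   ]Traceback (most recent call last):
  File "<stdin>", line 27, in <module>
    return umr_minimum(a, axis, None, out, keepdims, initial, where)
ValueError: zero-size array to reduction operation minimum which has no identity
```

```bash
python3 - <<'E'
import pickle,cv2
from h import *
d=pickle.load(open("c0.pkl","rb"))
T,S=d["top"],d["side"]
def cen(c,roi,f):
    a=c["color"][roi[1]:roi[3],roi[0]:roi[2]].astype(int); m=f(a)
    ys,xs=np.nonzero(m); return (xs.mean()+roi[0],ys.mean()+roi[1]),m.sum(),np.ptp(xs),np.ptp(ys)
a=T["color"][268,355:392].tolist(); print(a)
w=cen(T,(358,255,390,282),lambda a:a[:,:,0]>165); print(w,onz(T,w[0],.1))
# side view: zoom centers /4+ (180,170)
for n,p in (("white",(83,359)),("blue",(291,425))):
    print(n,onz(S,(p[0]/4+179.6,p[1]/4+169.6),.1))
E
```

```text
[[122, 129, 132], [122, 130, 132], [122, 130, 132], [122, 129, 132], [121, 128, 130], [123, 128, 126], [128, 128, 121], [127, 126, 120], [129, 129, 120], [128, 127, 119], [128, 128, 120], [127, 127, 119], [129, 129, 121], [136, 136, 130], [160, 161, 160], [180, 182, 185], [183, 185, 189], [183, 185, 188], [183, 184, 188], [183, 184, 188], [183, 184, 188], [182, 184, 188], [184, 186, 189], [183, 184, 188], [181, 182, 187], [183, 184, 189], [184, 185, 189], [183, 184, 187], [182, 183, 187], [183, 184, 188], [177, 180, 182], [156, 160, 162], [126, 132, 135], [122, 130, 133], [121, 128, 131], [122, 129, 133], [121, 129, 132]]
((np.float64(377.44392523364485), np.float64(267.98130841121497)), np.int64(214), np.int64(15), np.int64(16)) [ 0.44247917 -0.3319972   0.1       ]
white [ 0.44596232 -0.33373608  0.1       ]
blue [ 0.61823311 -0.32319134  0.1       ]
```

```bash
cat >> h.py <<'E'
from scipy.spatial.transform import Rotation as Ro
def cur():
    from station import status
    s=status.observe(); return s,np.array(s["position"]),Ro.from_euler("xyz",s["ee_rot"],degrees=True)
def plan(p,yaw=None,Rt=None):
    s,p0,R0=cur()
    if Rt is None: Rt=Ro.from_euler("xyz",[-90,0,yaw],degrees=True)
    print("t",s["time_s"],"pos",p0.round(4),"rot",s["ee_rot"].round(1),"F",s["wrist_force"].round(1),"w",round(s["width"],4),"q",s["qpos"].round(1))
    print("dp",R0.inv().apply(np.array(p)-p0).round(4),"turn",(R0.inv()*Rt).as_rotvec(degrees=True).round(1))
D0=np.array([.5858,-.0214]);DY=np.radians(-5.8);DX=np.array([np.cos(DY),np.sin(DY)]);DYv=np.array([-DX[1],DX[0]])
def dr(x,y,z): return np.r_[D0+x*DX+y*DYv,z]
def todr(p): v=np.array(p)[:2]-D0; return np.array([v@DX,v@DYv,p[2]])
E
python3 -c "
from h import *
plan([.467,-.008,.15],-5.8)"
```

```text
t 0.1 pos [ 0.1393 -0.5058  0.2247] rot [ -90.1    0.  -164.6] F [0.1 0.9 0.2] w 0.0856 q [-74.6  13.7  -0.8  75.6   0.   90. ]
dp [-0.4481  0.0753 -0.3928] turn [ 0.000e+00 -1.588e+02 -1.000e-01]
```

>>> jog_arm:
  commands:
    - {"dp":[-0.448,0.075,-0.393],"turn":[0,-158.8,0],"claw":0.05}
    - {"dp":[-0.448,0.075,-0.393],"turn":[0,-158.8,0],"claw":0.05}
    - {"dp":[-0.448,0.075,-0.393],"turn":[0,-158.8,0],"claw":0.05}
    - {"dp":[-0.448,0.075,-0.393],"turn":[0,-158.8,0],"claw":0.05}
    - {"dp":[-0.448,0.075,-0.393],"turn":[0,-158.8,0],"claw":0.05}
    - {"dp":[-0.448,0.075,-0.393],"turn":[0,-158.8,0],"claw":0.05}
    - {"dp":[-0.448,0.075,-0.393],"turn":[0,-158.8,0],"claw":0.05}
    - {"dp":[-0.448,0.075,-0.393],"turn":[0,-158.8,0],"claw":0.05}
    - {"dp":[-0.448,0.075,-0.393],"turn":[0,-158.8,0],"claw":0.05}
    - {"dp":[-0.448,0.075,-0.393],"turn":[0,-158.8,0],"claw":0.05}
    - {"dp":[-0.448,0.075,-0.393],"turn":[0,-158.8,0],"claw":0.05}
    - {"dp":[-0.448,0.075,-0.393],"turn":[0,-158.8,0],"claw":0.05}

```text
time_s: 1.1
position: [0.4123, -0.0894, 0.1626]
ee_rot: [-90.0, 0.0, -78.3]
wrist_force: [1.5, -0.2, -0.3]
width: 0.0501
```

```bash
python3 -c "
from h import *
plan([.467,-.008,.15],-5.8)"
```

```text
t 1.1 pos [ 0.4123 -0.0894  0.1626] rot [-90.    0.  -78.3] F [ 1.5 -0.2 -0.3] w 0.0501 q [-12.3   5.5 -20.4  64.1   0.   66. ]
dp [-0.0687  0.0127  0.07  ] turn [ -0.  -72.5  -0. ]
```

>>> jog_arm:
  commands:
    - {"dp":[-0.0687,0.013,0.07],"turn":[0,-72.5,0],"claw":0.05}
    - {"dp":[-0.0687,0.013,0.07],"turn":[0,-72.5,0],"claw":0.05}
    - {"dp":[-0.0687,0.013,0.07],"turn":[0,-72.5,0],"claw":0.05}
    - {"dp":[-0.0687,0.013,0.07],"turn":[0,-72.5,0],"claw":0.05}
    - {"dp":[-0.0687,0.013,0.07],"turn":[0,-72.5,0],"claw":0.05}
    - {"dp":[-0.0687,0.013,0.07],"turn":[0,-72.5,0],"claw":0.05}
    - {"dp":[-0.0687,0.013,0.07],"turn":[0,-72.5,0],"claw":0.05}
    - {"dp":[-0.0687,0.013,0.07],"turn":[0,-72.5,0],"claw":0.05}
    - {"dp":[-0.0687,0.013,0.07],"turn":[0,-72.5,0],"claw":0.05}
    - {"dp":[-0.0687,0.013,0.07],"turn":[0,-72.5,0],"claw":0.05}
    - {"dp":[-0.0687,0.013,0.07],"turn":[0,-72.5,0],"claw":0.05}
    - {"dp":[-0.0687,0.013,0.07],"turn":[0,-72.5,0],"claw":0.05}

```text
time_s: 2.1
position: [0.4668, -0.008, 0.1495]
ee_rot: [-90.0, 0.0, -5.9]
wrist_force: [0.6, -1.3, 0.8]
width: 0.05
```

```bash
python3 -c "
from h import *
from station import capture
plan([.467,-.008,.053],-5.8)
c=capture('wrist'); print(c['K'],c['tool_from_camera'])
cv2.imwrite('pics/w1.png',c['color'][:,:,::-1])
M=np.linalg.inv(c['tool_from_camera'])
s,p,R=cur()
for P in (dr(-.1197+.04,0,.062),dr(-.1197-.04,0,.062),[.467,-.008,.062]):
    q=c['K']@(M[:3,:3]@R.inv().apply(np.array(P)-p)+M[:3,3]); print(q[:2]/q[2])
"
```

```text
t 2.1 pos [ 0.4668 -0.008   0.1495] rot [-90.    0.   -5.9] F [ 0.6 -1.3  0.8] w 0.05 q [ -1.   10.3 -16.6  63.1   0.    4.9]
dp [ 0.0002  0.0965 -0.0001] turn [-0.  -0.1 -0. ]
[[331.01957324   0.         276.59431794]
 [  0.         331.01957324 215.02845811]
 [  0.           0.           1.        ]] [[-1.03526665e-03  9.52410462e-01  3.04816733e-01 -7.78835152e-02]
 [-8.00815453e-05 -3.04816974e-01  9.52410944e-01 -1.48209051e-01]
 [ 9.99999461e-01  9.61589095e-04  3.91837350e-04 -1.05899746e-03]
 [ 0.00000000e+00  0.00000000e+00  0.00000000e+00  1.00000000e+00]]
[276.13449721 266.38283192]
[275.79802359 164.85787483]
[277.74257129 218.30310037]
```

View pics/w1.png

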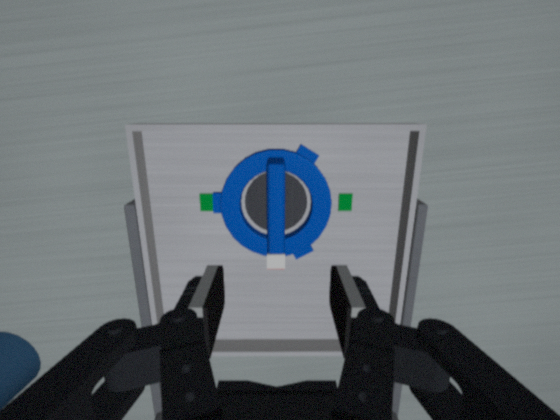

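The bar runs (276,158) to (276,268) and lies centred between the fingers, matching the prediction. I'll descend and grip.

>>> jog_arm:
  commands:
    - {"dp":[-0.001,0.035,0],"claw":0.05}
    - {"dp":[-0.001,0.07,0],"claw":0.05}
    - {"dp":[-0.001,0.096,0],"claw":0.05}
    - {"dp":[-0.001,0.0965,0],"claw":0.05}
    - {"dp":[-0.001,0.0965,0],"claw":0.0}
    - {"dp":[-0.001,0.0965,0],"claw":0.0}
    - {"dp":[-0.001,0.0965,0],"claw":0.0}
    - {"dp":[-0.001,0.0965,0],"claw":0.0}
    - {"dp":[-0.001,0.0965,0],"claw":0.0}
    - {"dp":[-0.001,0.0965,0],"claw":0.0}
  squeeze: 40

```text
schema error: expected keys dp, turn, claw
```

```bash
python3 -c "
from h import *
plan(dr(-.052,0,.053),-5.8); print(todr(cur()[1]))"
```

```text
t 2.15 pos [ 0.4669 -0.008   0.1496] rot [-90.   0.  -6.] F [ 0.2  0.8 -0.1] w 0.0498 q [ -1.   10.3 -16.6  63.1   0.    5. ]
dp [ 0.0677  0.0966 -0.0012] turn [-0.  -0.2 -0. ]
[-0.11969389  0.00135704  0.14955555]
```

>>> jog_arm:
  commands:
    - {"dp":[-0.001,0.035,0],"turn":[0,0,0],"claw":0.05}
    - {"dp":[-0.001,0.07,0],"turn":[0,0,0],"claw":0.05}
    - {"dp":[-0.001,0.096,0],"turn":[0,0,0],"claw":0.05}
    - {"dp":[-0.001,0.0965,0],"turn":[0,0,0],"claw":0.05}
    - {"dp":[-0.001,0.0965,0],"turn":[0,0,0],"claw":0.0}
    - {"dp":[-0.001,0.0965,0],"turn":[0,0,0],"claw":0.0}
    - {"dp":[-0.001,0.0965,0],"turn":[0,0,0],"claw":0.0}
    - {"dp":[-0.001,0.0965,0],"turn":[0,0,0],"claw":0.0}
    - {"dp":[-0.001,0.0965,0],"turn":[0,0,0],"claw":0.0}
    - {"dp":[-0.001,0.0965,0],"turn":[0,0,0],"claw":0.0}
  squeeze: 40

```text
time_s: 2.98
position: [0.4672, -0.0087, 0.0549]
ee_rot: [-90.0, -0.2, -6.1]
wrist_force: [-1.5, -4.9, 3.0]
width: 0.0113
```

```bash
python3 -c "
from h import *
plan(dr(-.052,0,.053),-5.8); print(todr(cur()[1]))"
```

```text
t 2.9833 pos [ 0.4672 -0.0087  0.0549] rot [-90.   -0.2  -6.1] F [-1.5 -4.9  3. ] w 0.0113 q [ -1.   15.2 -25.8  48.8  -0.1   5.1]
dp [ 0.0673  0.0021 -0.0004] turn [ 0.  -0.3  0.2]
[-0.11932933  0.00068684  0.05489029]
```

>>> jog_arm:
  commands:
    - {"dp":[0.008,0.001,0],"turn":[0,0,0],"claw":0.0}
    - {"dp":[0.016,0.001,0],"turn":[0,0,0],"claw":0.0}
    - {"dp":[0.024,0.001,0],"turn":[0,0,0],"claw":0.0}
    - {"dp":[0.032,0.001,0],"turn":[0,0,0],"claw":0.0}
    - {"dp":[0.04,0.001,0],"turn":[0,0,0],"claw":0.0}
    - {"dp":[0.047,0.001,0],"turn":[0,0,0],"claw":0.0}
    - {"dp":[0.054,0.001,0],"turn":[0,0,0],"claw":0.0}
    - {"dp":[0.059,0.001,0],"turn":[0,0,0],"claw":0.0}
    - {"dp":[0.063,0.001,0],"turn":[0,0,0],"claw":0.0}
    - {"dp":[0.066,0.001,0],"turn":[0,0,0],"claw":0.0}
    - {"dp":[0.068,0.001,0],"turn":[0,0,0],"claw":0.0}
    - {"dp":[0.068,0.001,0],"turn":[0,0,0],"claw":0.0}

```text
time_s: 3.98
position: [0.5343, -0.0157, 0.0547]
ee_rot: [-90.0, -0.1, -6.1]
wrist_force: [-10.7, 1.1, 12.4]
width: 0.0109
```

```bash
python3 -c "
from h import *
plan(dr(-.052,0,.053),-5.8); print(todr(cur()[1]))"
```

```text
t 3.9833 pos [ 0.5343 -0.0157  0.0547] rot [-90.   -0.1  -6.1] F [-10.7   1.1  12.4] w 0.0109 q [ -1.7  21.  -16.8  52.1  -0.    4.4]
dp [-0.0001  0.0017 -0.0005] turn [ 0.  -0.3  0.1]
[-0.0518535   0.00047214  0.05471213]
```

>>> jog_arm:
  commands:
    - {"dp":[0.002,-0.001,0],"turn":[0,0,0],"claw":0.0}
    - {"dp":[0.002,-0.001,0],"turn":[0,0,0],"claw":0.0}

```text
time_s: 4.15
position: [0.5343, -0.0157, 0.055]
ee_rot: [-90.0, 0.2, -6.1]
wrist_force: [-10.6, 0.8, 1.9]
width: 0.0109
```

```bash
python3 -c "
from h import *
from station import capture
plan(dr(-.052,0,.053),-95.8); print(todr(cur()[1]))
T=capture('top'); im=T['color'][165:295,220:400,::-1]
cv2.imwrite('pics/t2.png',cv2.resize(im,None,fx=4,fy=4,interpolation=cv2.INTER_CUBIC))
for x in (-.12,):
  for y in (.118,-.118): q=proj(T,dr(x,y,.03)); print(q,(q-[220,165])*4)
"
```

```text
t 4.15 pos [ 0.5343 -0.0157  0.055 ] rot [-90.    0.2  -6.1] F [-10.6   0.8   1.9] w 0.0109 q [ -1.7  21.2 -16.4  52.6  -0.    4.4]
dp [-0.0001  0.002  -0.0005] turn [ 0.2 89.7 -0.1]
[-0.05186047  0.000469    0.05499212]
[238.15043231 253.77951181] [ 72.60172925 355.11804725]
[309.7792763 262.8437782] [359.11710521 391.37511281]
```

View pics/t2.png

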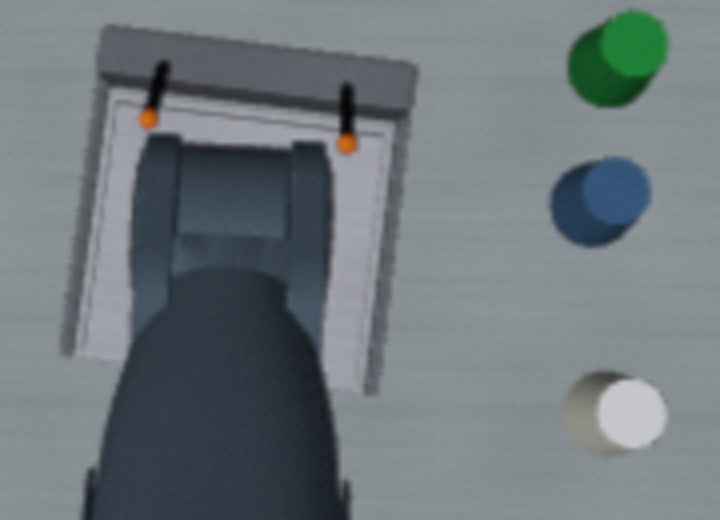

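>>> jog_arm:
  commands:
    - {"dp":[0.001,0,0],"turn":[0,7,0],"claw":0.0}
    - {"dp":[0.001,0,0],"turn":[0,14,0],"claw":0.0}
    - {"dp":[0.001,0,0],"turn":[0,21,0],"claw":0.0}
    - {"dp":[0.001,0,0],"turn":[0,28,0],"claw":0.0}
    - {"dp":[0.001,0,0],"turn":[0,35,0],"claw":0.0}
    - {"dp":[0.001,0,0],"turn":[0,42,0],"claw":0.0}
    - {"dp":[0.001,0,0],"turn":[0,49,0],"claw":0.0}
    - {"dp":[0.001,0,0],"turn":[0,56,0],"claw":0.0}
    - {"dp":[0.001,0,0],"turn":[0,63,0],"claw":0.0}
    - {"dp":[0.001,0,0],"turn":[0,70,0],"claw":0.0}
    - {"dp":[0.001,0,0],"turn":[0,77,0],"claw":0.0}
    - {"dp":[0.001,0,0],"turn":[0,84,0],"claw":0.0}
  squeeze: 60

```text
time_s: 5.2
position: [0.5348, -0.0152, 0.055]
ee_rot: [-90.3, 0.1, -90.4]
wrist_force: [-6.8, 1.8, 3.7]
width: 0.0091
```

```bash
python3 -c "
from h import *
plan(dr(-.051,0.0005,.055),-95.8); print(todr(cur()[1]), cur()[0]['ft_torque'])
"
```

```text
t 5.2 pos [ 0.5348 -0.0152  0.055 ] rot [-90.3   0.1 -90.4] F [-6.8  1.8  3.7] w 0.0091 q [ -1.7  21.3 -16.3  52.7   0.1  88.8]
dp [ 0.0005 -0.      0.0004] turn [ 0.3  5.4 -0. ]
[-0.05141306  0.00101263  0.05497687] [ 0.55215092  1.41973073 -0.10049407]
```

>>> jog_arm:
  commands:
    - {"dp":[0.0,0,0.001],"turn":[0,4,0],"claw":0.0}
    - {"dp":[0,0,0.001],"turn":[0,7,0],"claw":0.0}
    - {"dp":[0,0,0.001],"turn":[0,7,0],"claw":0.0}
    - {"dp":[0,0,0.001],"turn":[0,7,0],"claw":0.0}

```text
time_s: 5.53
position: [0.5349, -0.0151, 0.055]
ee_rot: [-90.4, 0.0, -97.4]
wrist_force: [-9.2, 0.8, 5.3]
width: 0.0092
```

>>> jog_arm:
  commands:
    - {"dp":[0.0,0,0.0],"turn":[0,0,0],"claw":0.05}
    - {"dp":[0.0,0,0.0],"turn":[0,0,0],"claw":0.05}
    - {"dp":[0.0,0,0.0],"turn":[0,0,0],"claw":0.05}
    - {"dp":[0.0,0,0.0],"turn":[0,0,0],"claw":0.05}
    - {"dp":[0.0,-0.03,0.0],"turn":[0,0,0],"claw":0.05}
    - {"dp":[0.0,-0.06,0.0],"turn":[0,0,0],"claw":0.08}
    - {"dp":[0.0,-0.1,0.0],"turn":[0,0,0],"claw":0.08}
    - {"dp":[0.0,-0.14,0.0],"turn":[0,0,0],"claw":0.0854}
    - {"dp":[0.0,-0.14,0.0],"turn":[0,0,0],"claw":0.0854}

```text
time_s: 6.28
position: [0.5396, -0.0154, 0.2026]
ee_rot: [-89.8, 0.1, -97.4]
wrist_force: [1.7, 0.8, 0.8]
width: 0.0853
```

```bash
python3 -c "
from h import *
from station import capture
plan(dr(-.051,0.0005,.055),-95.8)
c=capture('wrist'); cv2.imwrite('pics/w3.png',c['color'][:,:,::-1])
c=capture('side'); im=c['color'][150:320,180:380,::-1]
cv2.imwrite('pics/s3.png',cv2.resize(im,None,fx=3.5,fy=3.5,interpolation=cv2.INTER_CUBIC))
"
```

```text
t 6.2833 pos [ 0.5396 -0.0154  0.2026] rot [-89.8   0.1 -97.4] F [1.7 0.8 0.8] w 0.0853 q [-1.7 15.4 -1.7 72.7  0.1 95.8]
dp [ 0.0012  0.1476 -0.005 ] turn [-0.2 -1.6 -0.1]
```

View pics/w3.png

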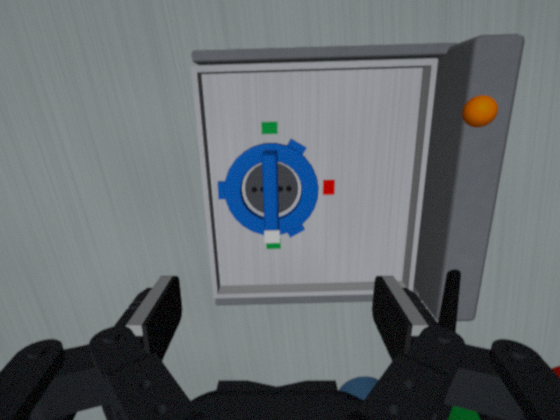

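View pics/s3.png

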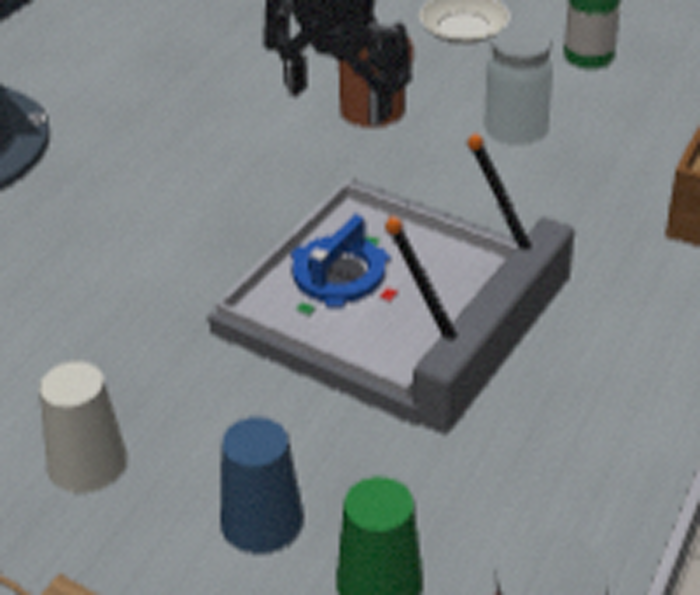

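Ring is locked: the bar lies in line with both green marks and the tray is home. Next is the white cup.

```bash
python3 -c "
from h import *
plan([.444,-.3325,.18],-5.8)
"
```

```text
t 6.3833 pos [ 0.5375 -0.0153  0.1969] rot [-90.2   0.1 -97.4] F [-0.8  0.3  0.4] w 0.0855 q [-1.7 15.6 -2.2 72.3  0.1 95.8]
dp [ 0.3266  0.0168 -0.0517] turn [  0.1 -91.6  -0.2]
```

>>> jog_arm:
  commands:
    - {"dp":[0.327,0.017,-0.052],"turn":[0,-91.6,0],"claw":0.0854}
    - {"dp":[0.327,0.017,-0.052],"turn":[0,-91.6,0],"claw":0.0854}
    - {"dp":[0.327,0.017,-0.052],"turn":[0,-91.6,0],"claw":0.0854}
    - {"dp":[0.327,0.017,-0.052],"turn":[0,-91.6,0],"claw":0.0854}
    - {"dp":[0.327,0.017,-0.052],"turn":[0,-91.6,0],"claw":0.0854}
    - {"dp":[0.327,0.017,-0.052],"turn":[0,-91.6,0],"claw":0.0854}
    - {"dp":[0.327,0.017,-0.052],"turn":[0,-91.6,0],"claw":0.0854}
    - {"dp":[0.327,0.017,-0.052],"turn":[0,-91.6,0],"claw":0.0854}
    - {"dp":[0.327,0.017,-0.052],"turn":[0,-91.6,0],"claw":0.0854}
    - {"dp":[0.327,0.017,-0.052],"turn":[0,-91.6,0],"claw":0.0854}
    - {"dp":[0.327,0.017,-0.052],"turn":[0,-91.6,0],"claw":0.0854}
    - {"dp":[0.327,0.017,-0.052],"turn":[0,-91.6,0],"claw":0.0854}

```text
time_s: 7.38
position: [0.4427, -0.3333, 0.178]
ee_rot: [-90.0, 0.3, -16.7]
wrist_force: [0.5, -0.3, 0.3]
width: 0.0852
```

```bash
cat > wr.py <<'E'
import sys
from h import *
from station import capture
tgt=np.array(eval(sys.argv[1])); name=sys.argv[2]; yaw=float(sys.argv[3])
s,p,R=cur(); c=capture('wrist'); cv2.imwrite(f'pics/{name}.png',c['color'][:,:,::-1])
import pickle; pickle.dump((c,p,R),open(name+'.pkl','wb'))
M=np.linalg.inv(c['tool_from_camera'])
for z in (.1,):
    q=c['K']@(M[:3,:3]@R.inv().apply(np.r_[tgt[:2],z]-p)+M[:3,3]); print("pred foot px",q[:2]/q[2])
plan(tgt,yaw)
E
python3 wr.py "[.444,-.3325,.072]" w4 -5.8
```

```text
pred foot px [279.35323278 223.89821097]
t 7.4333 pos [ 0.4429 -0.333   0.1781] rot [-90.    0.3 -16.2] F [ 0.2 -0.   0.4] w 0.0855 q [-36.9  17.8  -1.9  70.6  -0.1 -20.7]
dp [0.0016 0.1061 0.0007] turn [ -0.1 -10.4  -0.3]
```

View pics/w4.png

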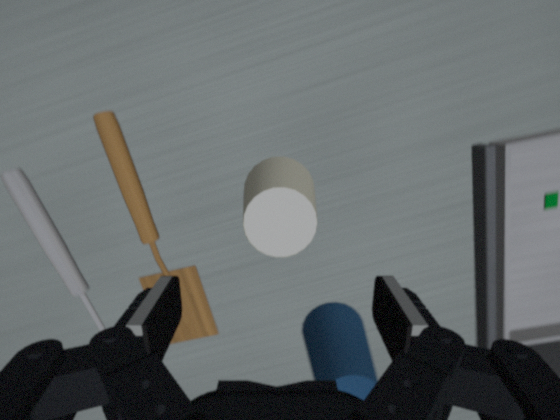

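>>> jog_arm:
  commands:
    - {"dp":[0.0,0.02,0.001],"turn":[0,-6,0],"claw":0.0854}
    - {"dp":[0,0.045,0.001],"turn":[0,-10.4,0],"claw":0.0854}
    - {"dp":[0,0.075,0.001],"turn":[0,-10.4,0],"claw":0.0854}
    - {"dp":[0,0.1,0.001],"turn":[0,-10.4,0],"claw":0.0854}
    - {"dp":[0,0.106,0.001],"turn":[0,-10.4,0],"claw":0.0854}
    - {"dp":[0,0.106,0.001],"turn":[0,-10.4,0],"claw":0.0854}
    - {"dp":[0,0.106,0.001],"turn":[0,-10.4,0],"claw":0.03}
    - {"dp":[0,0.106,0.001],"turn":[0,-10.4,0],"claw":0.03}
    - {"dp":[0,0.106,0.001],"turn":[0,-10.4,0],"claw":0.03}
    - {"dp":[0,0.106,0.001],"turn":[0,-10.4,0],"claw":0.03}
    - {"dp":[0,0.106,0.001],"turn":[0,-10.4,0],"claw":0.03}
    - {"dp":[0,0.106,0.001],"turn":[0,-10.4,0],"claw":0.03}
  squeeze: 35

```text
time_s: 8.43
position: [0.4436, -0.3323, 0.0741]
ee_rot: [-90.0, 0.2, -5.8]
wrist_force: [-0.8, 1.4, 7.2]
width: 0.0551
```

```bash
python3 -c "
from h import *
plan([.442,-.332,.18],-5.8)
"
```

```text
t 8.4333 pos [ 0.4436 -0.3323  0.0741] rot [-90.    0.2  -5.8] F [-0.8  1.4  7.2] w 0.0551 q [-36.8  21.8 -12.1  56.2  -0.1 -31. ]
dp [-0.0019 -0.1059  0.0002] turn [-0.   0.  -0.2]
```

```bash
cat >> h.py <<'E'
TL=np.array([.6528,.047,.172]); TR=np.array([.6377,-.1027,.172])
def hang(tip,dist,back,tilt=30):
    a=np.radians(tilt);c,s=np.cos(a),np.sin(a)
    X=np.array([[c,0,s],[s,0,-c],[0,1,0]]).T
    Rd=Ro.from_euler("z",DY).as_matrix()@X
    p30=np.radians(30); u=Ro.from_euler("z",DY).apply([-np.sin(p30),0,np.cos(p30)])
    seat=tip+dist*u
    return seat+back*Rd[:,1], Ro.from_matrix(Rd)
E
python3 -c "
from h import *
p,R=hang(TL,.16,.020)
print(p,R.as_euler('xyz',degrees=True)); plan(p,Rt=R)"
```

```text
[0.58315835 0.05407394 0.29324356] [-90.  -30.   -5.8]
t 8.4333 pos [ 0.4436 -0.3323  0.0741] rot [-90.    0.2  -5.8] F [-0.8  1.4  7.2] w 0.0551 q [-36.8  21.8 -12.1  56.2  -0.1 -31. ]
dp [ 0.0995 -0.2192  0.3986] turn [ -0.    0.  -30.2]
```

>>> jog_arm:
  commands:
    - {"dp":[0,-0.02,0],"turn":[0,0,0],"claw":0.03}
    - {"dp":[0,-0.05,0],"turn":[0,0,0],"claw":0.03}
    - {"dp":[0,-0.08,0],"turn":[0,0,0],"claw":0.03}
    - {"dp":[0,-0.11,0],"turn":[0,0,0],"claw":0.03}
    - {"dp":[0,-0.14,0],"turn":[0,0,0],"claw":0.03}
    - {"dp":[0,-0.17,0],"turn":[0,0,0],"claw":0.03}
    - {"dp":[0,-0.2,0],"turn":[0,0,0],"claw":0.03}
    - {"dp":[0,-0.22,0],"turn":[0,0,0],"claw":0.03}
    - {"dp":[0,-0.22,0],"turn":[0,0,0],"claw":0.03}

```text
time_s: 9.18
position: [0.4454, -0.3334, 0.2997]
ee_rot: [-90.2, -0.3, -5.8]
wrist_force: [-0.3, 0.2, -2.6]
width: 0.0553
```

```bash
python3 -c "
from h import *
from station import capture
p,R=hang(TL,.16,.020)
plan(p,Rt=R)
c=capture('side'); im=c['color'][50:350,130:380,::-1]
cv2.imwrite('pics/s5.png',cv2.resize(im,None,fx=2,fy=2,interpolation=cv2.INTER_CUBIC))
"
```

```text
t 9.1833 pos [ 0.4454 -0.3334  0.2997] rot [-90.2  -0.3  -5.8] F [-0.3  0.2 -2.6] w 0.0553 q [-36.8  15.9  13.1  86.9  -0.1 -31. ]
dp [0.098  0.0053 0.3994] turn [  0.2   0.1 -29.7]
```

View pics/s5.png

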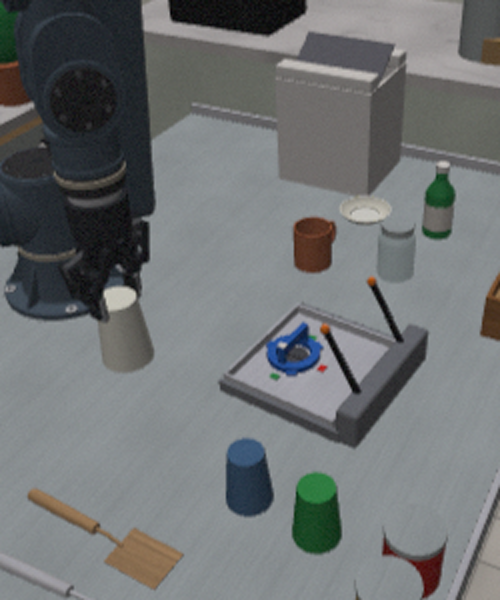

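The white cup is held upright and clear of the shelf, at about (125,330) in this crop. Moving it to the pre-insertion pose above the left peg.

>>> jog_arm:
  commands:
    - {"dp":[0.0,0.0,0.035],"turn":[0,0,0],"claw":0.03}
    - {"dp":[0.01,0.001,0.07],"turn":[0,0,-3],"claw":0.03}
    - {"dp":[0.02,0.002,0.11],"turn":[0,0,-6],"claw":0.03}
    - {"dp":[0.03,0.002,0.15],"turn":[0,0,-9],"claw":0.03}
    - {"dp":[0.04,0.003,0.19],"turn":[0,0,-12],"claw":0.03}
    - {"dp":[0.05,0.003,0.23],"turn":[0,0,-15],"claw":0.03}
    - {"dp":[0.06,0.003,0.27],"turn":[0,0,-18],"claw":0.03}
    - {"dp":[0.07,0.004,0.305],"turn":[0,0,-21],"claw":0.03}
    - {"dp":[0.08,0.004,0.34],"turn":[0,0,-24],"claw":0.03}
    - {"dp":[0.09,0.005,0.37],"turn":[0,0,-27],"claw":0.03}
    - {"dp":[0.098,0.005,0.39],"turn":[0,0,-29.7],"claw":0.03}
    - {"dp":[0.098,0.005,0.399],"turn":[0,0,-29.7],"claw":0.03}

```text
time_s: 10.23
position: [0.5814, 0.0564, 0.2893]
ee_rot: [-90.2, -29.8, -5.6]
wrist_force: [-1.2, -0.3, -2.4]
width: 0.0546
```

>>> jog_arm:
  commands:
    - {"dp":[0.0,0.0,0.0],"turn":[0,0,0],"claw":0.03}

```text
time_s: 10.32
position: [0.5805, 0.058, 0.2882]
ee_rot: [-90.2, -29.7, -5.4]
wrist_force: [-0.4, 0.5, -1.9]
width: 0.0548
```

```bash
python3 -c "
from h import *
from station import capture
p,R=hang(TL,.16,.020)
plan(p,Rt=R)
p,R=hang(TL,.012,.020)
plan(p,Rt=R)
c=capture('side'); im=c['color'][100:290,200:400,::-1]
cv2.imwrite('pics/s6.png',cv2.resize(im,None,fx=3,fy=3,interpolation=cv2.INTER_CUBIC))
c=capture('wrist'); cv2.imwrite('pics/w6.png',c['color'][:,:,::-1])
"
```

```text
t 10.3167 pos [0.5805 0.058  0.2882] rot [-90.2 -29.7  -5.4] F [-0.4  0.5 -1.9] w 0.0548 q [  9.8  -2.2 -18.2  45.2  -7.6  13.3]
dp [ 0.0051 -0.0028 -0.0036] turn [-0.   0.3 -0.3]
t 10.3167 pos [0.5805 0.058  0.2882] rot [-90.2 -29.7  -5.4] F [-0.4  0.5 -1.9] w 0.0548 q [  9.8  -2.2 -18.2  45.2  -7.6  13.3]
dp [ 0.006   0.1452 -0.0037] turn [-0.   0.3 -0.3]
```

View pics/s6.png

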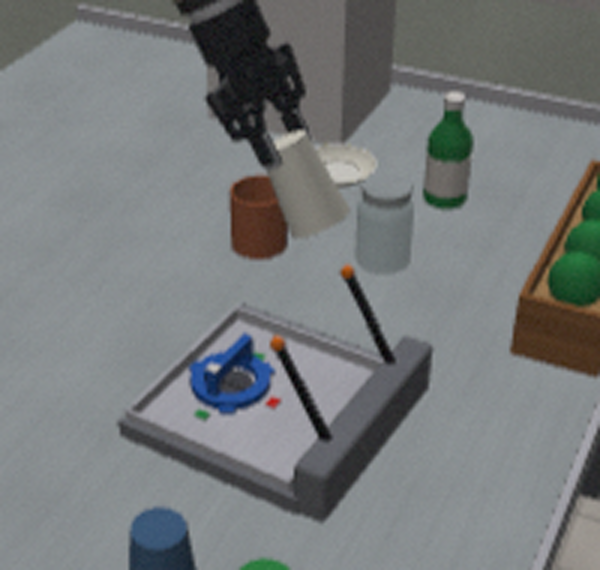

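View pics/w6.png

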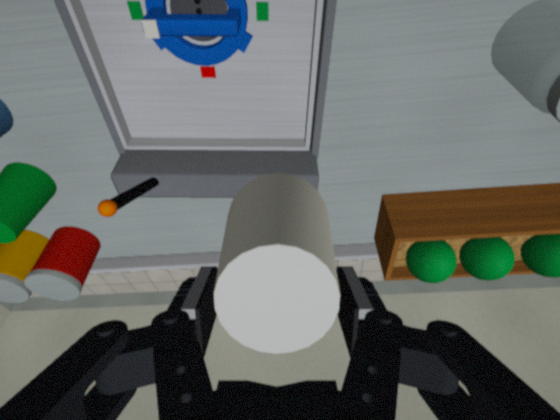

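The cup axis lines up with the left peg, whose ball is at (347,272) in the side crop. Descending along the axis, a bit short of full depth.

>>> jog_arm:
  commands:
    - {"dp":[0.005,0.003,-0.0036],"turn":[0,0.3,-0.3],"claw":0.03}
    - {"dp":[0.005,0.02,-0.0036],"turn":[0,0.3,-0.3],"claw":0.03}
    - {"dp":[0.005,0.035,-0.0036],"turn":[0,0.3,-0.3],"claw":0.03}
    - {"dp":[0.005,0.05,-0.0036],"turn":[0,0.3,-0.3],"claw":0.03}
    - {"dp":[0.005,0.065,-0.0036],"turn":[0,0.3,-0.3],"claw":0.03}
    - {"dp":[0.006,0.08,-0.0036],"turn":[0,0.3,-0.3],"claw":0.03}
    - {"dp":[0.006,0.095,-0.0036],"turn":[0,0.3,-0.3],"claw":0.03}
    - {"dp":[0.006,0.108,-0.0036],"turn":[0,0.3,-0.3],"claw":0.03}
    - {"dp":[0.006,0.12,-0.0036],"turn":[0,0.3,-0.3],"claw":0.03}
    - {"dp":[0.006,0.13,-0.0036],"turn":[0,0.3,-0.3],"claw":0.03}
    - {"dp":[0.006,0.13,-0.0036],"turn":[0,0.3,-0.3],"claw":0.03}

```text
time_s: 11.33
position: [0.6493, 0.0438, 0.176]
ee_rot: [-90.1, -29.8, -5.9]
wrist_force: [0.3, 0.0, -2.7]
width: 0.0548
```

```bash
python3 -c "
from h import *
from station import capture
p,R=hang(TL,.010,.020)
plan(p,Rt=R)
c=capture('side'); im=c['color'][100:290,200:400,::-1]
cv2.imwrite('pics/s7.png',cv2.resize(im,None,fx=3,fy=3,interpolation=cv2.INTER_CUBIC))
"
```

```text
t 11.3333 pos [0.6493 0.0438 0.176 ] rot [-90.1 -29.8  -5.9] F [ 0.3  0.  -2.7] w 0.0548 q [  6.9   8.4 -24.2  28.2  -6.4  11.2]
dp [0.0008 0.015  0.0035] turn [ 0.1 -0.1 -0.2]
```

View pics/s7.png

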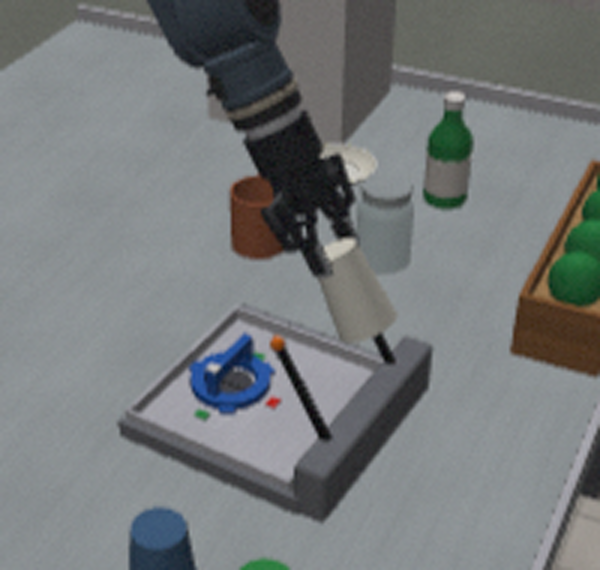

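>>> jog_arm:
  commands:
    - {"dp":[0.001,0.005,0.003],"turn":[0,0,0],"claw":0.03}
    - {"dp":[0.001,0.009,0.0035],"turn":[0,0,0],"claw":0.03}
    - {"dp":[0.001,0.013,0.0035],"turn":[0,0,0],"claw":0.03}
    - {"dp":[0.001,0.015,0.0035],"turn":[0,0,0],"claw":0.03}
    - {"dp":[0.001,0.015,0.0035],"turn":[0,0,0],"claw":0.03}

```text
time_s: 11.8
position: [0.6578, 0.0469, 0.1641]
ee_rot: [-90.1, -29.8, -5.9]
wrist_force: [-1.1, -0.8, -2.0]
width: 0.0549
```

```bash
python3 -c "
from h import *
p,R=hang(TL,.008,.020)
plan(p,Rt=R)
"
```

```text
t 11.8 pos [0.6578 0.0469 0.1641] rot [-90.1 -29.8  -5.9] F [-1.1 -0.8 -2. ] w 0.0549 q [  7.2   9.8 -24.4  26.6  -6.5  11.4]
dp [-0.0003  0.0027 -0.0004] turn [ 0.1 -0.1 -0.2]
```

Near seating with no contact yet; I'll go a few mm further until the ball touches.

>>> jog_arm:
  commands:
    - {"dp":[0,0.003,0],"turn":[0,0,0],"claw":0.03}
    - {"dp":[0,0.004,0],"turn":[0,0,0],"claw":0.03}
    - {"dp":[0,0.004,0],"turn":[0,0,0],"claw":0.03}

```text
time_s: 12.05
position: [0.6599, 0.0469, 0.1614]
ee_rot: [-90.1, -29.9, -5.9]
wrist_force: [-4.4, 0.7, 4.3]
width: 0.0549
```

Contact felt (about 7 N change). Releasing.

>>> jog_arm:
  commands:
    - {"dp":[0,0,0],"turn":[0,0,0],"claw":0.06}
    - {"dp":[0,0,0],"turn":[0,0,0],"claw":0.07}
    - {"dp":[0,0,0],"turn":[0,0,0],"claw":0.0854}
    - {"dp":[0,0,0],"turn":[0,0,0],"claw":0.0854}
    - {"dp":[0,0,0],"turn":[0,0,0],"claw":0.0854}
    - {"dp":[0,0,0],"turn":[0,0,0],"claw":0.0854}
    - {"dp":[0,0,0],"turn":[0,0,0],"claw":0.0854}

```text
time_s: 12.63
position: [0.6599, 0.0468, 0.1613]
ee_rot: [-90.1, -29.9, -5.9]
wrist_force: [0.1, -0.1, 0.2]
width: 0.0855
```

```bash
python3 -c "
from h import *
from station import capture
plan(hang(TL,.12,.02)[0],Rt=hang(TL,.12,.02)[1])
c=capture('side'); im=c['color'][100:290,200:400,::-1]
cv2.imwrite('pics/s8.png',cv2.resize(im,None,fx=3,fy=3,interpolation=cv2.INTER_CUBIC))
"
```

```text
t 12.6333 pos [0.6599 0.0468 0.1613] rot [-90.1 -29.9  -5.9] F [ 0.1 -0.1  0.2] w 0.0855 q [  7.1  10.2 -24.5  26.1  -6.5  11.3]
dp [-0.0011 -0.1128 -0.0008] turn [ 0.1 -0.1 -0.1]
```

View pics/s8.png

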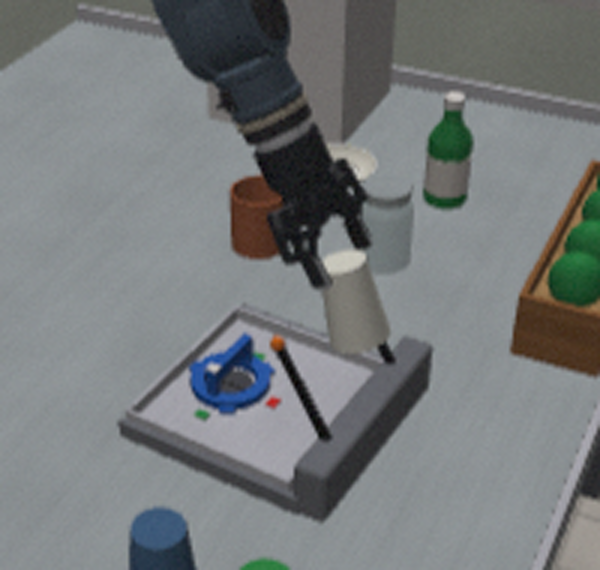

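The white cup hangs and has sagged onto its rod. Backing off along the tool axis.

>>> jog_arm:
  commands:
    - {"dp":[0,-0.01,0],"turn":[0,0,0],"claw":0.0854}
    - {"dp":[0,-0.025,0],"turn":[0,0,0],"claw":0.0854}
    - {"dp":[0,-0.05,0],"turn":[0,0,0],"claw":0.0854}
    - {"dp":[0,-0.08,0],"turn":[0,0,0],"claw":0.0854}
    - {"dp":[0,-0.11,0],"turn":[0,0,0],"claw":0.0854}
    - {"dp":[0,-0.14,0],"turn":[0,0,0],"claw":0.0854}
    - {"dp":[0,-0.14,0],"turn":[0,0,0],"claw":0.0854}

```text
time_s: 13.27
position: [0.5906, 0.0546, 0.2898]
ee_rot: [-89.9, -30.3, -5.9]
wrist_force: [0.4, -0.6, 0.4]
width: 0.0856
```

```bash
python3 -c "
from h import *
from station import capture
plan([.6175,-.322,.26],-5.8)
c=capture('side'); im=c['color'][100:290,200:400,::-1]
cv2.imwrite('pics/s9.png',cv2.resize(im,None,fx=3,fy=3,interpolation=cv2.INTER_CUBIC))
"
```

```text
t 13.2667 pos [0.5906 0.0546 0.2898] rot [-89.9 -30.3  -5.9] F [ 0.4 -0.6  0.4] w 0.0856 q [  9.2  -1.7 -17.9  44.3  -7.5  13.2]
dp [ 0.0417  0.0584 -0.3718] turn [-0.  -0.1 30.3]
```

View pics/s9.png

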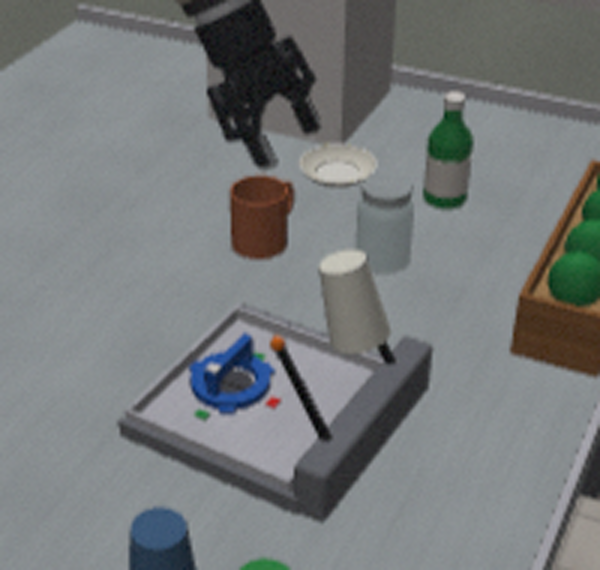

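>>> jog_arm:
  commands:
    - {"dp":[0.0,0.0,-0.035],"turn":[0,0,2],"claw":0.0854}
    - {"dp":[0.0,0.0,-0.075],"turn":[0,0,6],"claw":0.0854}
    - {"dp":[0.01,0.01,-0.115],"turn":[0,0,10],"claw":0.0854}
    - {"dp":[0.015,0.02,-0.155],"turn":[0,0,14],"claw":0.0854}
    - {"dp":[0.02,0.03,-0.195],"turn":[0,0,18],"claw":0.0854}
    - {"dp":[0.025,0.035,-0.235],"turn":[0,0,22],"claw":0.0854}
    - {"dp":[0.03,0.04,-0.27],"turn":[0,0,26],"claw":0.0854}
    - {"dp":[0.035,0.045,-0.3],"turn":[0,0,30.3],"claw":0.0854}
    - {"dp":[0.04,0.055,-0.335],"turn":[0,0,30.3],"claw":0.0854}
    - {"dp":[0.042,0.058,-0.365],"turn":[0,0,30.3],"claw":0.0854}
    - {"dp":[0.042,0.058,-0.372],"turn":[0,0,30.3],"claw":0.0854}
    - {"dp":[0.042,0.058,-0.372],"turn":[0,0,30.3],"claw":0.0854}

```text
time_s: 14.32
position: [0.6172, -0.3246, 0.2557]
ee_rot: [-89.9, 0.2, -6.1]
wrist_force: [-0.8, 0.2, -0.2]
width: 0.0856
```

```bash
python3 wr.py "[.6175,-.322,.073]" w10 -5.8
```

```text
pred foot px [280.07835535 196.17541988]
t 14.3667 pos [ 0.6174 -0.3229  0.2567] rot [-89.9   0.2  -6. ] F [ 0.6 -0.4  0. ] w 0.0855 q [-27.6  31.9  32.2  90.5   0.  -21.6]
dp [0.0006 0.1837 0.0006] turn [-0.1 -0.2 -0.2]
```

View pics/w10.png

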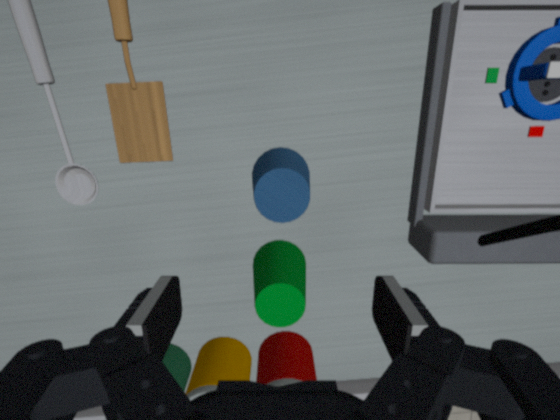

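The blue foot is at (281,194), within 2 px of the prediction, with the green decoy behind it. Descending to grip.

>>> jog_arm:
  commands:
    - {"dp":[0,0.035,0],"turn":[0,0,0],"claw":0.0854}
    - {"dp":[0,0.07,0],"turn":[0,0,0],"claw":0.0854}
    - {"dp":[0,0.105,0],"turn":[0,0,0],"claw":0.0854}
    - {"dp":[0,0.14,0],"turn":[0,0,0],"claw":0.0854}
    - {"dp":[0,0.165,0],"turn":[0,0,0],"claw":0.0854}
    - {"dp":[0,0.182,0.001],"turn":[0,0,0],"claw":0.0854}
    - {"dp":[0,0.184,0.001],"turn":[0,0,0],"claw":0.0854}
    - {"dp":[0,0.184,0.001],"turn":[0,0,0],"claw":0.03}
    - {"dp":[0,0.184,0.001],"turn":[0,0,0],"claw":0.03}
    - {"dp":[0,0.184,0.001],"turn":[0,0,0],"claw":0.03}
    - {"dp":[0,0.184,0.001],"turn":[0,0,0],"claw":0.03}
    - {"dp":[0,0.184,0.001],"turn":[0,0,0],"claw":0.03}
  squeeze: 35

```text
time_s: 15.37
position: [0.6182, -0.3214, 0.0754]
ee_rot: [-89.9, -0.0, -6.0]
wrist_force: [-0.3, 4.5, 7.0]
width: 0.054
```

>>> jog_arm:
  commands:
    - {"dp":[0,0,0],"turn":[0,0,0],"claw":0.03}

```text
time_s: 15.45
position: [0.6188, -0.3214, 0.0768]
ee_rot: [-90.0, -0.1, -6.0]
wrist_force: [0.1, -0.1, -2.0]
width: 0.0543
```

```bash
python3 -c "
from h import *
p,R=hang(TR,.16,.021)
plan(p,Rt=R)"
```

```text
t 15.45 pos [ 0.6188 -0.3214  0.0768] rot [-90.   -0.1  -6. ] F [ 0.1 -0.1 -2. ] w 0.0543 q [-27.5  34.5  10.5  65.9   0.1 -21.5]
dp [-0.073  -0.2155  0.2195] turn [ -0.   -0.2 -29.9]
```

>>> jog_arm:
  commands:
    - {"dp":[0,-0.02,0],"turn":[0,0,0],"claw":0.03}
    - {"dp":[0,-0.05,0],"turn":[0,0,0],"claw":0.03}
    - {"dp":[0,-0.08,0],"turn":[0,0,0],"claw":0.03}
    - {"dp":[0,-0.11,0],"turn":[0,0,0],"claw":0.03}
    - {"dp":[-0.01,-0.14,0],"turn":[0,0,0],"claw":0.03}
    - {"dp":[-0.02,-0.17,0.01],"turn":[0,0,0],"claw":0.03}
    - {"dp":[-0.03,-0.2,0.025],"turn":[0,0,-3],"claw":0.03}
    - {"dp":[-0.04,-0.22,0.045],"turn":[0,0,-6],"claw":0.03}
    - {"dp":[-0.05,-0.22,0.07],"turn":[0,0,-10],"claw":0.03}
    - {"dp":[-0.06,-0.22,0.1],"turn":[0,0,-14],"claw":0.03}
    - {"dp":[-0.073,-0.218,0.125],"turn":[0,0,-18],"claw":0.03}
    - {"dp":[-0.073,-0.216,0.15],"turn":[0,0,-22],"claw":0.03}

```text
time_s: 16.45
position: [0.5591, -0.1635, 0.2939]
ee_rot: [-90.0, -22.4, -6.0]
wrist_force: [1.4, -0.2, -3.0]
width: 0.0544
```

```bash
python3 -c "
from h import *
p,R=hang(TR,.16,.019)
plan(p,Rt=R)"
```

```text
t 16.45 pos [ 0.5591 -0.1635  0.2939] rot [-90.  -22.4  -6. ] F [ 1.4 -0.2 -3. ] w 0.0544 q [-18.9   2.1  -9.5  56.6   4.9 -12. ]
dp [0.0013 0.0004 0.0684] turn [ 0.1 -0.2 -7.6]
```

>>> jog_arm:
  commands:
    - {"dp":[0.001,0,0.03],"turn":[0,0,-4],"claw":0.03}
    - {"dp":[0.001,0,0.055],"turn":[0,0,-7.6],"claw":0.03}
    - {"dp":[0.001,0,0.068],"turn":[0,0,-7.6],"claw":0.03}
    - {"dp":[0.001,0,0.068],"turn":[0,0,-7.6],"claw":0.03}
    - {"dp":[0.001,0,0.068],"turn":[0,0,-7.6],"claw":0.03}

```text
time_s: 16.87
position: [0.5669, -0.0953, 0.2954]
ee_rot: [-90.0, -30.0, -5.9]
wrist_force: [-1.0, -0.4, -1.7]
width: 0.054
```

```bash
python3 -c "
from h import *
from station import capture
p,R=hang(TR,.025,.019)
plan(p,Rt=R)
c=capture('side'); im=c['color'][100:290,200:400,::-1]
cv2.imwrite('pics/s11.png',cv2.resize(im,None,fx=3,fy=3,interpolation=cv2.INTER_CUBIC))
c=capture('wrist'); cv2.imwrite('pics/w11.png',c['color'][:,:,::-1])
"
```

```text
t 16.8667 pos [ 0.5669 -0.0953  0.2954] rot [-90.  -30.   -5.9] F [-1.  -0.4 -1.7] w 0.054 q [-10.9  -4.  -19.2  44.9   2.5  -4.3]
dp [-1.000e-04  1.365e-01 -1.000e-04] turn [ 0.  -0.1  0. ]
```

View pics/s11.png

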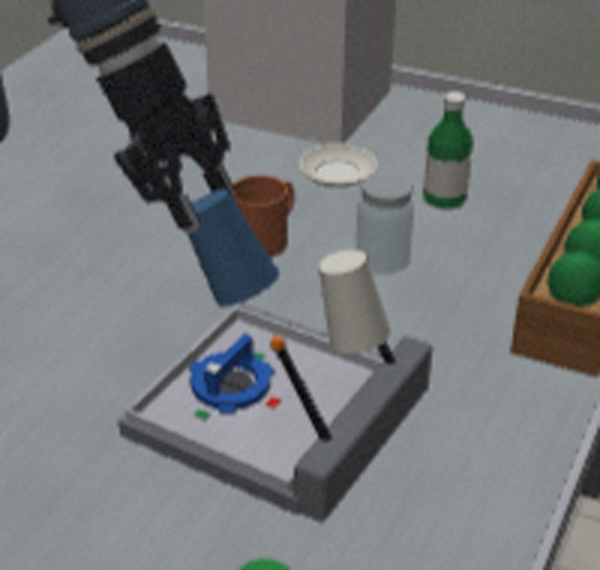

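The blue cup is lined up with the right peg, whose ball is at (278,343). Descending along the axis.

>>> jog_arm:
  commands:
    - {"dp":[0,0.015,0],"turn":[0,0,0],"claw":0.03}
    - {"dp":[0,0.03,0],"turn":[0,0,0],"claw":0.03}
    - {"dp":[0,0.045,0],"turn":[0,0,0],"claw":0.03}
    - {"dp":[0,0.06,0],"turn":[0,0,0],"claw":0.03}
    - {"dp":[0,0.075,0],"turn":[0,0,0],"claw":0.03}
    - {"dp":[0,0.09,0],"turn":[0,0,0],"claw":0.03}
    - {"dp":[0,0.105,0],"turn":[0,0,0],"claw":0.03}
    - {"dp":[0,0.12,0],"turn":[0,0,0],"claw":0.03}
    - {"dp":[0,0.13,0],"turn":[0,0,0],"claw":0.03}
    - {"dp":[0,0.136,0],"turn":[0,0,0],"claw":0.03}
    - {"dp":[0,0.136,0],"turn":[0,0,0],"claw":0.03}

```text
time_s: 17.88
position: [0.6352, -0.1043, 0.1758]
ee_rot: [-90.0, -29.9, -6.1]
wrist_force: [-1.4, -0.5, -1.9]
width: 0.0543
```

```bash
python3 -c "
from h import *
from station import capture
p,R=hang(TR,.008,.019)
plan(p,Rt=R)
c=capture('side'); im=c['color'][100:290,200:400,::-1]
cv2.imwrite('pics/s12.png',cv2.resize(im,None,fx=3,fy=3,interpolation=cv2.INTER_CUBIC))
"
```

```text
t 17.8833 pos [ 0.6352 -0.1043  0.1758] rot [-90.  -29.9  -6.1] F [-1.4 -0.5 -1.9] w 0.0543 q [-10.4   7.4 -25.7  27.1   2.2  -3.7]
dp [0.0001 0.0154 0.0019] turn [ 0.1 -0.2 -0.1]
```

View pics/s12.png

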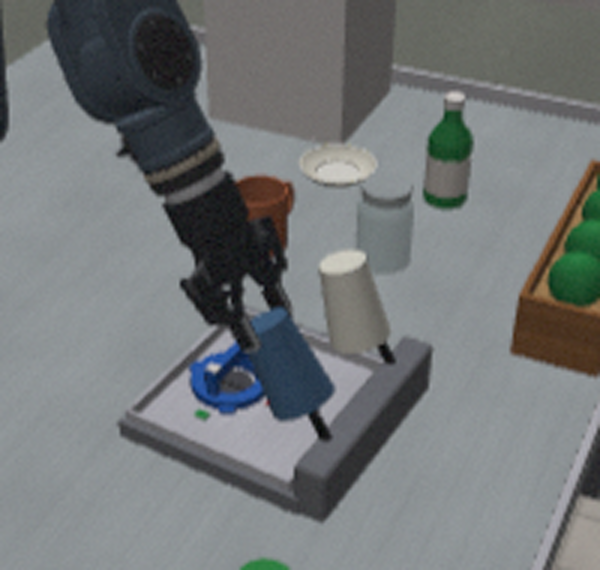

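>>> jog_arm:
  commands:
    - {"dp":[0,0.005,0.002],"turn":[0,0,0],"claw":0.03}
    - {"dp":[0,0.009,0.002],"turn":[0,0,0],"claw":0.03}
    - {"dp":[0,0.013,0.002],"turn":[0,0,0],"claw":0.03}
    - {"dp":[0,0.016,0.002],"turn":[0,0,0],"claw":0.03}
    - {"dp":[0,0.017,0.002],"turn":[0,0,0],"claw":0.03}
    - {"dp":[0,0.017,0.002],"turn":[0,0,0],"claw":0.03}

```text
time_s: 18.43
position: [0.6439, -0.103, 0.1623]
ee_rot: [-90.0, -30.0, -6.1]
wrist_force: [-2.4, 1.1, 0.8]
width: 0.0543
```

Light contact (about 3 N). Releasing and checking.

>>> jog_arm:
  commands:
    - {"dp":[0,0.001,0],"turn":[0,0,0],"claw":0.03}
    - {"dp":[0,0.001,0],"turn":[0,0,0],"claw":0.06}
    - {"dp":[0,0.001,0],"turn":[0,0,0],"claw":0.07}
    - {"dp":[0,0.001,0],"turn":[0,0,0],"claw":0.0854}
    - {"dp":[0,0.001,0],"turn":[0,0,0],"claw":0.0854}
    - {"dp":[0,0.001,0],"turn":[0,0,0],"claw":0.0854}
    - {"dp":[0,0.001,0],"turn":[0,0,0],"claw":0.0854}
    - {"dp":[0,0.001,0],"turn":[0,0,0],"claw":0.0854}

```text
time_s: 19.1
position: [0.6444, -0.1031, 0.1614]
ee_rot: [-90.0, -30.0, -6.1]
wrist_force: [-0.4, 0.6, -0.4]
width: 0.0854
```

```bash
python3 -c "
from h import *
from station import capture
plan(hang(TR,.16,.02)[0],Rt=hang(TR,.16,.02)[1])
c=capture('side'); im=c['color'][100:290,200:400,::-1]
cv2.imwrite('pics/s13.png',cv2.resize(im,None,fx=3,fy=3,interpolation=cv2.INTER_CUBIC))
"
```

```text
t 19.1 pos [ 0.6444 -0.1031  0.1614] rot [-90.  -30.   -6.1] F [-0.4  0.6 -0.4] w 0.0854 q [-10.1   9.  -26.2  24.9   2.   -3.5]
dp [-0.0007 -0.1525 -0.0006] turn [ 0.1 -0.2 -0. ]
```

View pics/s13.png

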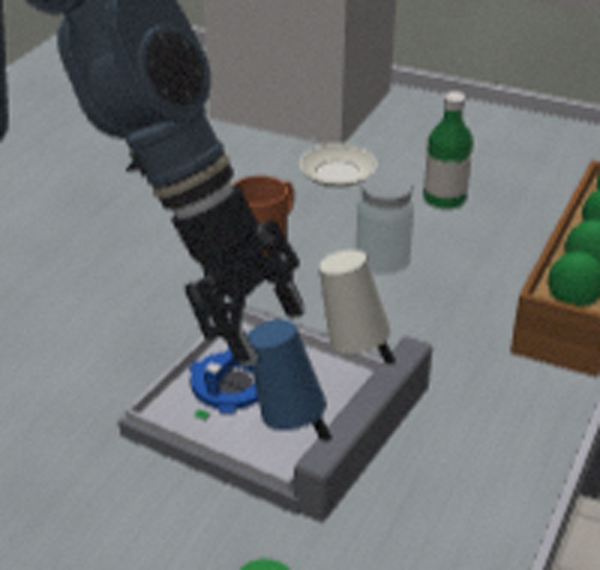

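The blue cup is hanging and sagged like the white one. Backing off.

>>> jog_arm:
  commands:
    - {"dp":[0,-0.01,0],"turn":[0,0,0],"claw":0.0854}
    - {"dp":[0,-0.025,0],"turn":[0,0,0],"claw":0.0854}
    - {"dp":[0,-0.05,0],"turn":[0,0,0],"claw":0.0854}
    - {"dp":[0,-0.08,0],"turn":[0,0,0],"claw":0.0854}
    - {"dp":[0,-0.11,0],"turn":[0,0,0],"claw":0.0854}
    - {"dp":[0,-0.15,0],"turn":[0,0,0],"claw":0.0854}
    - {"dp":[-0.03,-0.17,0],"turn":[0,0,0],"claw":0.0854}
    - {"dp":[-0.07,-0.19,0],"turn":[0,0,0],"claw":0.0854}
    - {"dp":[-0.11,-0.2,0],"turn":[0,0,0],"claw":0.0854}
    - {"dp":[-0.15,-0.2,0],"turn":[0,0,0],"claw":0.0854}
    - {"dp":[-0.15,-0.2,0],"turn":[0,0,0],"claw":0.0854}
    - {"dp":[-0.15,-0.2,0],"turn":[0,0,0],"claw":0.0854}

```text
time_s: 20.15
position: [0.4132, -0.0785, 0.2591]
ee_rot: [-90.0, -29.9, -6.1]
wrist_force: [0.8, 0.5, 0.3]
width: 0.0851
```

```bash
python3 -c "
from h import *
from station import capture
s,p,R=cur(); print(s['time_s'],p,s['wrist_force'],s['joint_vel'].round(2))
c=capture('side'); im=c['color'][150:300,210:370,::-1]
cv2.imwrite('pics/s14.png',cv2.resize(im,None,fx=4,fy=4,interpolation=cv2.INTER_CUBIC))
T=capture('top'); im=T['color'][165:295,220:400,::-1]
cv2.imwrite('pics/t14.png',cv2.resize(im,None,fx=4,fy=4,interpolation=cv2.INTER_CUBIC))
for n,Q in (('trayFL',dr(-.12,.118,.03)),('trayFR',dr(-.12,-.118,.03))): print(n,((proj(T,Q)-[220,165])*4).round(0),((proj(c,Q)-[210,150])*4).round(0))
# expected foot-top centre: inner foot on ball, 15 deg lean
for n,t in (('L',TL),('R',TR)):
    a=np.radians(15);u=Ro.from_euler('z',DY).apply([-np.sin(a),0,np.cos(a)])
    Q=t+.014*u; print(n,((proj(T,Q)-[220,165])*4).round(0),((proj(c,Q)-[210,150])*4).round(0))
"
```

```text
20.15 [ 0.41316373 -0.0784585   0.25914104] [0.76972725 0.52368373 0.27181051] [ 0.35  2.83  5.62 -1.55 -0.07  0.19]
trayFL [ 73. 355.] [273. 202.]
trayFR [359. 391.] [124. 343.]
L [145. 120.] [418. 145.]
R [346. 145.] [324. 240.]
```

View pics/s14.png

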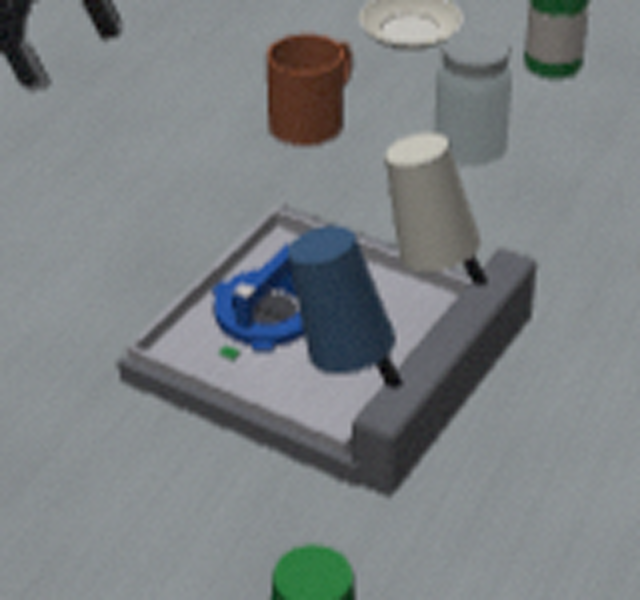

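View pics/t14.png

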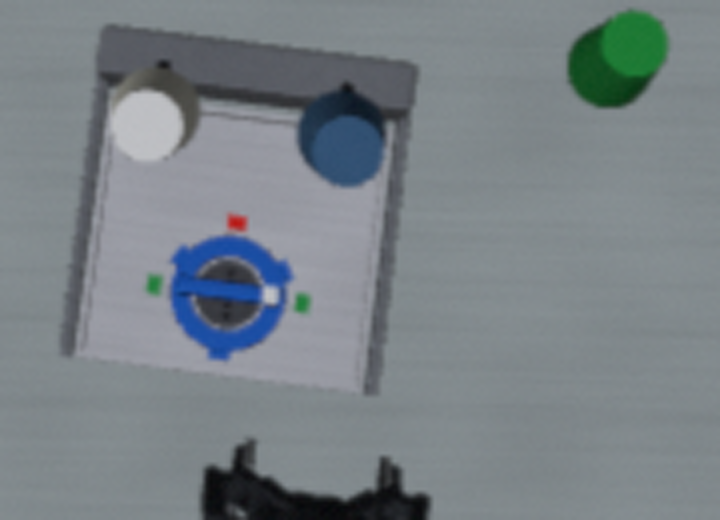

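Both cups sit on the balls: foot centres at (148,125) and (347,150) against predicted (145,120) and (346,145). The tray front and ring bar also match home and locked. Settling, then handing in.

>>> jog_arm:
  commands:
    - {"dp":[0,0,0],"turn":[0,0,0],"claw":0.0854}
    - {"dp":[0,0,0],"turn":[0,0,0],"claw":0.0854}
    - {"dp":[0,0,0],"turn":[0,0,0],"claw":0.0854}
    - {"dp":[0,0,0],"turn":[0,0,0],"claw":0.0854}

```text
time_s: 20.58
position: [0.4173, -0.0792, 0.2615]
ee_rot: [-90.0, -30.1, -6.0]
wrist_force: [0.1, -0.1, 0.2]
width: 0.0854
```

```bash
python3 -c "
from station import order,status
print(order.close_job()); print(status.observe()['time_s'])"
```

```text
the job is handed in; nothing more can be done
None
the job is handed in; nothing more can be done
```

The drainer is loaded and the job was handed in at about 20.6 s of the 67 s allowed; the hand-in reports no verdict. I pushed the tray home by the ring's grip bar and turned the ring a quarter turn clockwise to locked. I then hung the white tumbler on the left peg and the blue one on the right, and backed the arm clear.

- **Tray:** it stopped moving under about 10 N of push, and its front edge matches the predicted home line in the top view.
- **Ring:** the bar lies in line with the two green marks, to within about 1 degree. I did not hear or measure a separate click.
- **Tumblers:** each foot centre is within about 4 mm of where it should be on its ball, and both have sagged onto their rods, mouth-down.
- **Everything else:** the jar, mug, spoon rest, soap and green look-alike look unmoved. The spatula and ladle were not in the last pictures, but the arm never went near them. Wrist force was near zero at the end.

No check failed. The positions come from camera images calibrated to about 2 mm.

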